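Close up a pantry row: push the notched shelf divider to the cartons

ROBOT

A 6-joint arm with a two-finger parallel gripper is mounted at the origin on the work surface. World frame = base frame: x ahead of the robot, y to its left, z up, the work surface at z = 0. Lengths are in mm, angles in rad, forces in N, time in s.
With the tool pointing down it reaches from about 375 to 925 mm from the base axis. Payload 5.7 kg.
Tool frame: the origin (TCP) lies on the centre line of the jaws, within the pads' length; the fingertips stand 8 mm ahead of it and the grasp point (between the pads) lies 11 mm behind it; y points along the fingers, x is the direction in which the jaws open and shut, and the axes are right-handed (so a half turn about y gives the same grasp; the last joint's range is limited). The gripper opens to 88 mm and grips with 3 to 60 N. Pads are 20 mm wide; open, the fingers measure 115 mm over their backs; the gripper's body (75 mm by 178 mm) begins 61 mm behind the grasp point.
Start: joints at [-1.404, 0.359, 1.51, -0, 1.272, -0.115], TCP at [166.836, -576.306, 230.623] pointing down, gripper open.
Joint ranges: [-2.97, 2.97], [-1.01, 2.36], [0.21, 2.38], [-0.96, 4.11], [0.2, 2.71], [-2.98, 2.98]. Speed limits (rad/s): [2.39, 2.39, 3.14, 3.14, 3.14, 3.14].

INTERFACE

Orientations are given as [roll, pitch, yaw] about the fixed x, y, z axes, in that order (R = Rz(yaw) Ry(pitch) Rx(roll)).
In Python, from cell import arm, viewer, order gives the robot as it stands.
- The arm moves only by the tool play_rows, never from a script. Its argument "rows" is a list of rows, each a list of 7 numbers: the turn, a rotation vector about the tool's x, y, z in rad, then the shift along the tool's x, y, z in mm, then the finger opening in mm, from 0 to 87.8. A call has 1 to 8 rows; each row shifts and turns the commanded pose from where the row before left it, along the tool's axes as they then stand; what a row does not reach is not made up. A row lasts 1/8 s, in which the tool goes at most 62.5 mm and 10.7 degrees, less where a joint would pass 70% of its speed; a pose out of reach is approached as far as the arm can. A call with a gripper value outside its range is refused whole. The fingers move at their own pace and stop on an object; "grip_force" is the grip in N (left out, the last holds). Time passes only in rows, so rows that do not move let the fingers close. It gives the time, the measured TCP pose, the force and the opening at its end, in the units of the state.
- arm.state(): the state, without advancing time (a new reading comes with each control period).
- viewer.get_image(name): name is "scene" or "top" or "wrist"; returns (picture, depth): 384x512x3 uint8, red, green, blue; 384x512 float32, mm along the optical axis (not along the pixel's ray), 0 where there is no reading.
- viewer.calibration(name): a dict with "mtx" (3x3 intrinsics, pixels), "R" (3x3) and "t" (3): a world point X has camera coordinates R X + t. Camera axes: x right, y down, z forward; pixel columns grow to the right and rows downward; lengths in mm; the calibration is good to about 2 mm. A picture is of the moment at which its call begins: read the wrist's pose just before it. calibration takes no time and is no camera call; for the wrist camera it gives the pose at the moment of the call.
- order.job_done(): hands the job in, once; it reports no verdict.
The state is a dict: "clock": time; "qpos": joint angles; "qvel": joint speeds; "joint_torque": joint torques, N m; "tool_pos": TCP position; "eef_rot": TCP orientation; "force": force on the tool from outside, world axes, zero at the start; "moment": the same for the moment, N m; "finger_gap": finger opening in mm.
Only numpy, scipy, OpenCV 4.12 (cv2) and the standard library are available. Lean on these libraries where they do the work, as an engineer would, in place of code of your own. Each camera call takes 0.05 s, during which the arm holds its last target. There are 200 camera calls.

TASK

Close up the row of square cartons on the shelf tray: with a fingertip or the outside of the fingers, push the sliding divider along its rail towards the cartons, not the jars, until it clicks into the last notch it reaches before the cartons, and leave it locked there. Only push the divider: do not pinch it or pull its plunger up, and do not shove the cartons along or disturb the jars, the oil bottle or the milk carton.

Things in the scene. Friction and masses are not known exactly. Their poses are not given: they have to be found in the camera images.
- tray: Grey sheet-steel shelf tray, fixed, 205 mm deep (x), 550 mm long (y), floor 4 mm thick; origin on the worktop near its middle; y runs along the rail, x to the rear, away from the robot; turned up to 0.12 rad.
- rail_mid (a point): Middle of the top of the notched rail along the tray's front edge, 21 mm above the worktop, axes as the tray's: a dark bar 22 mm wide with aluminium teeth. 13 notches 30 mm apart show as dark gaps between the teeth: the middle one at this point, the outermost 180 mm to either side along y.
- divider (a joint): Place of the divider along the rail, m: y of its plate's mid-plane in the tray's frame, 0 mid-rail, stops at -0.185 and 0.185. Notches at multiples of 0.030. Slides with 1.5 N friction, cannot come off. Within about 5 mm of a notch the spring plunger draws it in by itself, so the push felt dips to nothing; pushing on out of a notch takes up to about 9 N, and it passes over notches if pushed on.
- divider_plate (a point): Centre of the divider's upright white plate, 150 mm deep (tray x), 8 mm thick (tray y), from 12 to 129 mm above the worktop (this point 71 mm up); axes as the tray's. Its saddle (36 deep, 44 long along the rail, up to 42 mm high) straddles the rail, centred 104 mm in front (-x) of this point.
- plunger (a joint): Lift of the divider's spring plunger, m: 0 when its roller tip sits fully in a notch (locked), about 0.004 when it rides on the tooth tops between notches. The spring presses it down with 5 to 6 N. It needs no handling.
- plunger_cap (a point): Top of the plunger's black cap (13 mm diameter), above the saddle, 56 mm above the worktop when locked, 60 mm when riding on the teeth.
- carton_front_mid (a point): Centre of the front one of two equal square brick cartons (67 deep in x, 55 wide in y, 100 mm high, 0.4 kg), loose, standing one behind the other on the tray near one end of it, to the left or to the right of the divider; axes as the tray's within 0.04 rad. The carton face towards the divider is 27.5 mm from this point.
- carton_back_mid (a point): Centre of the rear carton, same size, 70 mm behind (+x) the front one.
- jar_front_mid (a point): Centre of the front one of two round jars (64 mm diameter, 98 mm high) that stand loose one behind the other near the other end of the tray; bystander.
- jar_back_mid (a point): Centre of the rear jar, 70 mm behind the front one; bystander.
- oil_mid (a point): Centre of an oil bottle (72 mm diameter, 250 mm high), loose on the worktop beyond the tray's right end; bystander.
- milk_mid (a point): Centre of a tall milk carton (72 x 72 x 195 mm), loose on the worktop beyond the tray's left end; bystander.
Things that resemble listed ones, but are neither listed nor needed, are in the scene too. What is shaped like the part that bears milk_mid but purple is not meant.

How it is judged (in metres and radians):
At the end, for the whole second after the job is handed in: Plunger down in a notch (lift under 1.5 mm), divider at rest, gap between its plate and the cartons at most 38 mm (a 30 mm notch spacing plus 8), cartons upright within 10 mm of where they stood, and jars, oil bottle and milk carton upright within 15 mm of theirs (value of joint plunger below 0.0015 m and (y of divider_plate in the frame of carton_front_mid between -0.0695 and -0.0285 m or y of divider_plate in the frame of carton_front_mid between 0.0285 and 0.0695 m) and velocity of joint divider between -0.005 and 0.005 m/s and distance of each of carton_front_mid, carton_back_mid from where it was at the start of the episode below 0.01 m and distance of each of jar_front_mid, jar_back_mid, oil_mid, milk_mid from where it was at the start of the episode below 0.015 m and angle between each of carton_front_mid, carton_back_mid, jar_front_mid, jar_back_mid, oil_mid, milk_mid's own z axis and vertical below 0.1 rad); the robot touches nothing.
It fails at once if The divider is pinched: fingers press at once on two opposite sides of its plate or of its saddle (over 1.5 N each) ((contact force between the fingers and divider_c0 above 1.5 N and contact force between the fingers and divider_c1 above 1.5 N) or (contact force between the fingers and divider_c2 above 1.5 N and contact force between the fingers and divider_c3 above 1.5 N) or (contact force between the fingers and divider_c4 above 1.5 N and contact force between the fingers and divider_c5 above 1.5 N)).
It fails at once if The plunger is pulled up, clear of the teeth (lift over 8 mm) (value of joint plunger above 0.008 m).
It fails at once if A carton is shoved or lifted more than 12 mm from its place (distance of any of carton_front_mid, carton_back_mid from where it was at the start of the episode above 0.012 m).
It fails at once if A bystander (jars, oil bottle, milk carton) is moved more than 20 mm (distance of any of jar_front_mid, jar_back_mid, oil_mid, milk_mid from where it was at the start of the episode above 0.02 m).
It also fails if it takes over 48 s, if anything falls off the work surface, if the arm or the gripper's body presses on something with over 40 N, if the wrist force passes 120 N, or if a joint passes its speed limit or range.

## Working session

There is one attempt and no reset: what is moved stays moved. The work goes in short steps, Python scripts to look and compute and a tool call to move; the robot and the scene stay as the last step left them, time stands still between calls to the robot, and variables do not carry over. Pictures are saved under pics/ and viewed, about 8 in all and at most 12, crops included, and the job is handed in when it is done.

Besides the shell and the picture viewer there is one more tool, called after "Request:" by a JSON object that holds its "name" and its "arguments", one argument or row to a line. play_rows: Moves the arm, as the interface text tells. Its arguments: {"type":"object","properties":{"rows":{"type":"array"},"grip_force":{"type":"number"}},"required":["rows"]}

```bash
mkdir -p pics; cat > h.py <<'E'
import numpy as np,cv2
from cell import arm,viewer,order
def snap(n,tag):
    c=viewer.calibration(n); p,d=viewer.get_image(n)
    np.savez(f'pics/{tag}.npz',p=p,d=d,K=c['mtx'],R=c['R'],t=c['t'])
    cv2.imwrite(f'pics/{tag}.png',p[:,:,::-1]); return p,d,c
def load(tag):
    z=np.load(f'pics/{tag}.npz'); return z['p'],z['d'],z['K'],z['R'],z['t']
def cloud(tag):
    p,d,K,R,t=load(tag); v,u=np.mgrid[:384,:512]
    r=np.stack([u,v,np.ones_like(u)],-1)@np.linalg.inv(K).T
    return p,d,(r*d[...,None]-t)@R
def plane(tag,u,v,z):
    p,d,K,R,t=load(tag); r=R.T@np.linalg.inv(K)@[u,v,1]; c=-R.T@t
    return c+r*(z-c[2])/r[2]
E
python3 - <<'E'
from h import *
for n in('top','scene'): snap(n,n+'0')
a=[cv2.imread(f'pics/{n}0.png') for n in('top','scene')]
cv2.imwrite('pics/a.png',cv2.resize(a[0],(800,600)))
cv2.imwrite('pics/b.png',cv2.resize(a[1],(800,600)))
print(arm.state())
E
```

```text
{'clock': 0.1, 'qpos': array([-1.40410592e+00,  3.59397771e-01,  1.51134036e+00, -1.66746577e-05,
        1.27251095e+00, -1.15111868e-01]), 'qvel': array([-1.15480933e-03, -2.18616613e-03, -3.69100126e-03, -1.21091010e-03,
        6.94327488e-04,  1.46119941e-05]), 'joint_torque': array([ 3.83604975e-04, -5.16358995e+01, -2.71407688e+01,  6.75226073e-02,
        2.77474907e-02, -2.59468453e-05]), 'tool_pos': array([ 166.72798065, -575.71855976,  229.90846226]), 'eef_rot': array([-1.5706219 ,  0.0016473 , -1.28898899]), 'force': array([ 0.36245126, -0.28495767, -0.26531531]), 'moment': array([-0.02306032, -0.05551067, -0.00501248]), 'finger_gap': 87.79759304658491}
```

View pics/a.png

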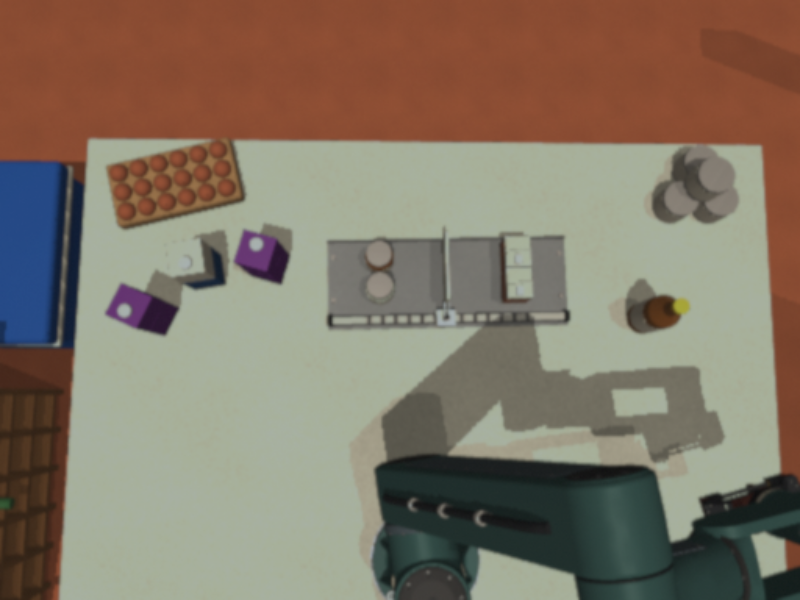

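View pics/b.png

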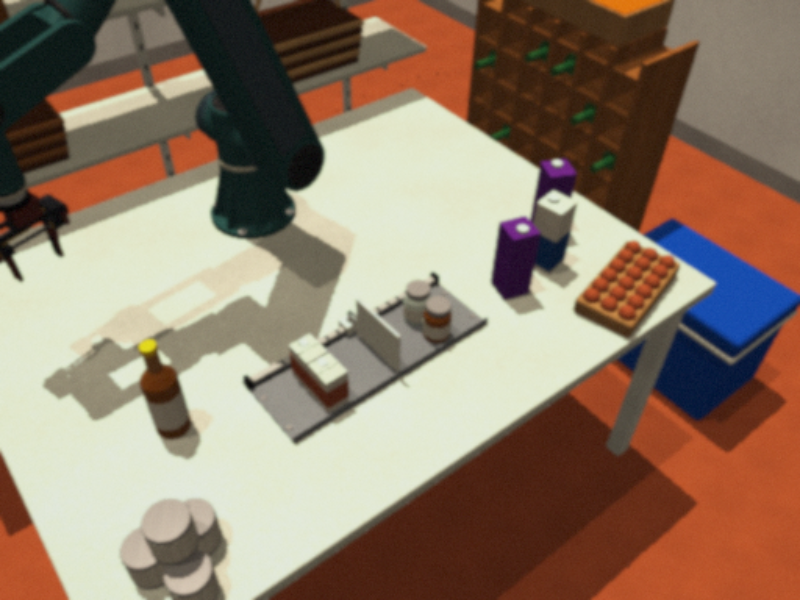

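The top view shows the tray around (447,280), with the divider plate at (447,265) and its saddle and cap at (447,316). The two square cartons are on the right at (517,265), and the jars are on the left at (379,270). The oil bottle is at (660,310). The white and blue milk carton is at (190,262), between two purple look-alikes at (262,252) and (140,305). The push therefore goes right, towards world −y.

```bash
python3 - <<'E'
from h import *
p,d,X=cloud('top0')
s=512/800
def box(u0,u1,v0,v1): return slice(int(v0*s),int(v1*s)),slice(int(u0*s),int(u1*s))
def rep(n,b,z0,z1,f=None):
    q=X[b]; c=p[b].astype(int); m=(q[...,2]>z0)&(q[...,2]<z1)
    if f: m&=f(c)
    w=q[m]; 
    print(n,len(w),'min',np.percentile(w,2,0).round(1),'max',np.percentile(w,98,0).round(1),'rect',cv2.minAreaRect(w[:,:2].astype(np.float32)))
    return w
w=rep('plate',box(430,465,220,305),118,140); 
vx,vy,x0,y0=cv2.fitLine(w[:,:2].astype(np.float32),cv2.DIST_HUBER,0,.01,.01).ravel();print('plate dir',vx,vy,x0,y0)
rep('cartons',box(490,545,220,312),95,115)
rep('jars',box(355,405,220,312),90,115)
rep('saddle',box(430,465,300,335),34,70)
rep('cap',box(430,465,300,335),48,70)
for n,b in(('railL',box(322,345,305,335)),('railR',box(550,578,302,332))): rep(n,b,12,40)
# rail dark line: project ends
for u,v in((329,321),(568,316)): print('rail end',plane('top0',u*s,v*s,21).round(1))
E
python3 - <<'E'
import cv2
i=cv2.imread('pics/top0.png')[140:215,205:370]
cv2.imwrite('pics/c.png',cv2.resize(i,None,fx=4.8,fy=4.8,interpolation=cv2.INTER_CUBIC))
E
```

```text
plate 109 min [565.2 -46.2 118.4] max [707.7 -38.8 135.2] rect ((636.5868530273438, -42.135009765625), (150.14715576171875, 8.287951469421387), 1.3526350259780884)
plate dir 0.9998668 0.016321361 634.5649 -41.930492
cartons 629 min [ 572.5 -225.3   96.1] max [ 703.7 -171.2  110.6] rect ((637.67529296875, -198.41696166992188), (136.72694396972656, 56.386390686035156), 2.205439805984497)
jars 428 min [571.5  80.   91.7] max [689.  129.7 108.3] rect ((630.3076171875, 104.76988983154297), (123.3217544555664, 54.64693832397461), 1.8978158235549927)
saddle 102 min [516.6 -65.9  34.4] max [563.3 -23.8  65.9] rect ((541.9879760742188, -44.777374267578125), (42.579341888427734, 51.005157470703125), 89.88436889648438)
cap 34 min [527.4 -50.4  48.9] max [564.8 -39.4  67.8] rect ((546.8380737304688, -44.86244583129883), (41.429466247558594, 11.118608474731445), 0.6693313121795654)
railL 65 min [513.8 187.9  12.2] max [540.9 222.8  33.2] rect ((535.1199340820312, 206.3292694091797), (40.52010726928711, 36.057464599609375), 8.226909637451172)
railR 73 min [ 528.8 -325.    12.9] max [ 551.4 -284.5   34.3] rect ((535.6353759765625, -305.9602355957031), (30.13149070739746, 43.72975540161133), 5.933187484741211)
rail end [521.8 217.4  21. ]
rail end [ 537.1 -324.8   21. ]
```

View pics/c.png

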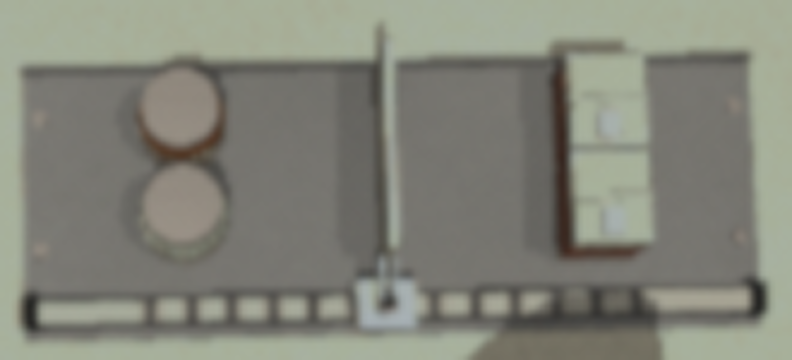

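The crop shows the white plate from (380,30) to (393,255) and the saddle at (387,303). The carton faces are at x≈570, and the dark notch gaps are about 41.5 px apart, running from 150 to about 648. That puts the divider about 10 mm left of the mid notch, so the target is probably −90. I'll move closer with the gripper closed and check from the wrist camera.

Request:
{"name": "play_rows", "arguments": {
  "rows": [
    [0, 0.13, 0, 0, -20, 0, 0],
    [0, 0.125, 0, 0, -20, 0, 0],
    [0, 0, 0, -42, -5, 29, 0],
    [0, 0, 0, -42, -5, 29, 0],
    [0, 0, 0, -42, -5, 29, 0],
    [0, 0, 0, -42, -5, 29, 0],
    [0, 0, 0, -42, -5, 29, 0],
    [0, 0, 0, -42, -5, 29, 0]
  ]
}}

```text
clock: 1.1
tool_pos: [334.5, -318.1, 300.6]
eef_rot: [-1.571, 0.0, -1.544]
force: [0.4, -0.6, 0.6]
finger_gap: 11.4
```

Request:
{"name": "play_rows", "arguments": {
  "rows": [
    [0, 0, 0, -42, 0, 29, 0],
    [0, 0, 0, -42, 0, 29, 0],
    [0, 0, 0, -42, 0, 29, 0],
    [0, 0, 0, -42, 0, 29, 0],
    [0, 0, 0, -42, 0, 29, 0],
    [0, 0, 0, -42, 0, 29, 0],
    [0, 0, 0, -42, 0, 29, 0],
    [0, 0, 0, 0, 0, 0, 0]
  ]
}}

```text
clock: 2.1
tool_pos: [530.2, -17.7, 300.1]
eef_rot: [-1.571, 0.001, -1.54]
force: [-0.1, -1.3, 0.1]
finger_gap: 0.4
```

```bash
python3 - <<'E'
from h import *
snap('wrist','w0'); snap('top','top1')
i=cv2.imread('pics/w0.png'); cv2.imwrite('pics/d.png',cv2.resize(i,(800,600)))
p,d,K,R,t=load('w0'); print((-R.T@t).round(),R.round(2).tolist())
E
```

```text
[598. -15. 453.] [[0.03, -1.0, -0.0], [-0.97, -0.03, 0.25], [-0.25, -0.01, -0.97]]
```

View pics/d.png

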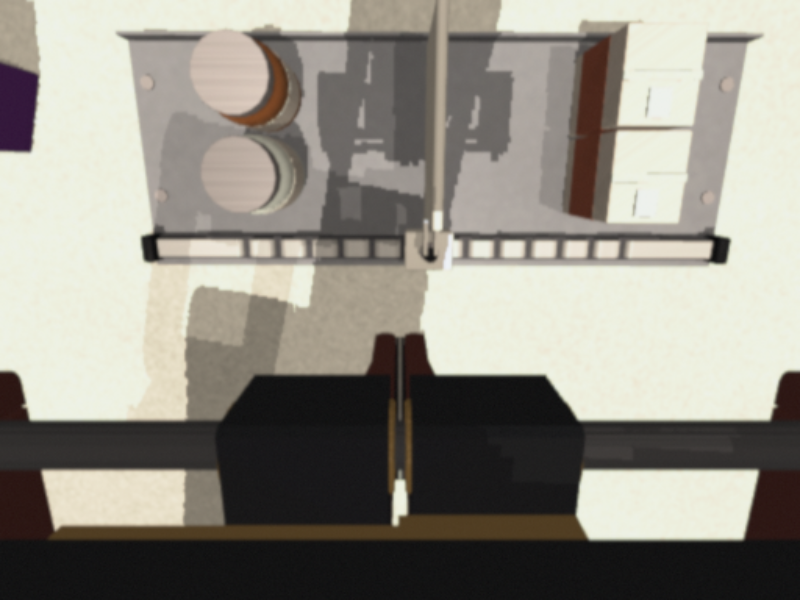

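This close wrist view shows the rail at row ~248, with tooth gaps at columns 247–405 and 465–625. The saddle is at (429,250), and the carton face base edge is at about x=572. Next I'll project the notches, saddle and carton edge.

```bash
python3 - <<'E'
from h import *
from scipy.signal import find_peaks
p,d,K,R,t=load('w0'); g=cv2.cvtColor(p,cv2.COLOR_RGB2GRAY).astype(float)
l=g[156:161,96:466].mean(0); loc=cv2.blur(l[None],(21,1))[0]
pk,_=find_peaks(-l,prominence=12); pk=pk+96; print(pk)
print([ (int(u),plane('w0',u,158.5,20).round(1)[:2].tolist()) for u in pk])
p,d,X=cloud('w0')
def rep(n,m,lo,hi):
    w=X[(X[...,2]>lo)&(X[...,2]<hi)&m]
    print(n,len(w),cv2.minAreaRect(w[:,:2].astype(np.float32)),np.percentile(w,[2,98],0).round(1).tolist()); return w
x,y=X[...,0],X[...,1]
rep('plate',(x>575)&(x<720)&(abs(y+42)<20),124,134)
rep('carton',(x>550)&(x<720)&(y<-150)&(y>-250),98,112)
rep('jars',(x>550)&(x<720)&(y>50)&(y<150),92,112)
rep('saddle',(x>500)&(x<556)&(abs(y+42)<35),36,46)
rep('cap',(x>500)&(x<556)&(abs(y+42)<35),50,66)
E
```

```text
[ 98 158 177 197 218 238 257 269 275 298 318 338 358 378 398 458]
[(98, [523.0, 216.9]), (158, [525.7, 127.7]), (177, [526.6, 99.5]), (197, [527.5, 69.8]), (218, [528.5, 38.6]), (238, [529.4, 8.9]), (257, [530.3, -19.4]), (269, [530.9, -37.2]), (275, [531.2, -46.1]), (298, [532.2, -80.3]), (318, [533.1, -110.0]), (338, [534.1, -139.7]), (358, [535.0, -169.4]), (378, [535.9, -199.1]), (398, [536.9, -228.8]), (458, [539.6, -317.9])]
plate 1031 ((640.4385986328125, -40.57164001464844), (129.62745666503906, 8.141583442687988), 1.5696345567703247) [[578.0, -45.1, 125.2], [702.5, -35.7, 130.0]]
carton 6366 ((636.5604858398438, -197.51853942871094), (136.55604553222656, 56.22026824951172), 1.9184261560440063) [[571.3, -223.8, 100.2], [702.2, -169.8, 105.7]]
jars 4223 ((629.5462036132812, 106.3046646118164), (125.12663269042969, 55.76116180419922), 1.891161322593689) [[571.7, 80.0, 95.9], [687.5, 131.2, 102.7]]
saddle 105 ((531.2173461914062, -42.7210807800293), (34.76981735229492, 41.0187873840332), 1.5744667053222656) [[515.3, -62.7, 36.0], [547.9, -23.9, 42.7]]
cap 147 ((540.5086059570312, -42.509944915771484), (30.35834312438965, 12.004730224609375), 3.698528289794922) [[526.7, -48.8, 51.6], [554.4, -37.1, 63.3]]
```

Notches project with 29.7 mm spacing, against 30 mm nominal, so the scale holds. Rail mid is at about (531,−50.5) with yaw ~0.03. The divider is at about +7 mm and the carton face at about −122.7 mm in the tray frame. The target is notch −90 (gap ~29 mm), because −120 would hit the cartons. I'll descend on the jar side of the plate, in the free gap.

Request:
{"name": "play_rows", "arguments": {
  "rows": [
    [0, 0, 0, -16, 0, 35, 0],
    [0, 0, 0, -15, 0, 36, 0],
    [0, 0, 0, 0, 50, 0, 0],
    [0, 0, 0, 0, 50, 0, 0],
    [0, 0, 0, 0, 50, 0, 0],
    [0, 0, 0, 0, 40, 0, 0],
    [0, 0, 0, 0, 27, 0, 0],
    [0, 0, 0, 0, 0, 0, 0]
  ]
}}

```text
clock: 3.2
tool_pos: [596.6, 11.1, 81.7]
eef_rot: [-1.576, 0.0, -1.546]
force: [-0.3, 0.4, -0.5]
finger_gap: 0.9
```

Request:
{"name": "play_rows", "arguments": {
  "rows": [
    [0, 0, 0, 10, 0, 0, 0],
    [0, 0, 0, 8, 0, 0, 0],
    [0, 0, 0, 6, 0, 0, 0],
    [0, 0, 0, 5, 0, 0, 0],
    [0, 0, 0, 4, 0, 0, 0],
    [0, 0, 0, 0, 0, 0, 0]
  ]
}}

```text
clock: 3.95
tool_pos: [600.1, -20.7, 83.7]
eef_rot: [-1.571, 0.0, -1.544]
force: [0.0, -0.2, 0.2]
finger_gap: 0.3
```

Request:
{"name": "play_rows", "arguments": {
  "rows": [
    [0, 0, 0, 3, 0, 0, 0],
    [0, 0, 0, 4, 0, 0, 0],
    [0, 0, 0, 4, 0, 0, 0],
    [0, 0, 0, 4, 0, 0, 0],
    [0, 0, 0, 4, 0, 0, 0],
    [0, 0, 0, 4, 0, 0, 0],
    [0, 0, 0, 4, 0, 0, 0],
    [0, 0, 0, 4, 0, 0, 0]
  ]
}}

```text
clock: 4.95
tool_pos: [600.9, -51.7, 83.6]
eef_rot: [-1.571, 0.0, -1.544]
force: [-0.1, 3.9, -0.5]
finger_gap: 0.6
```

Request:
{"name": "play_rows", "arguments": {
  "rows": [
    [0, 0, 0, 4, 0, 0, 0],
    [0, 0, 0, 4, 0, 0, 0],
    [0, 0, 0, 4, 0, 0, 0],
    [0, 0, 0, 4, 0, 0, 0],
    [0, 0, 0, 4, 0, 0, 0],
    [0, 0, 0, 4, 0, 0, 0],
    [0, 0, 0, 4, 0, 0, 0],
    [0, 0, 0, 0, 0, 0, 0]
  ]
}}

```text
clock: 5.95
tool_pos: [601.7, -80.2, 83.7]
eef_rot: [-1.571, -0.001, -1.544]
force: [-0.1, 1.1, 0.5]
finger_gap: 0.5
```

```bash
cat > m.py <<'E'
from h import *
import sys
s=arm.state(); print(s['tool_pos'].round(1),s['force'].round(1))
snap('wrist',sys.argv[1]); p,d,X=cloud(sys.argv[1]); x,y,z=X[...,0],X[...,1],X[...,2]
def rep(n,m):
    w=X[m]
    if len(w)>20: print(n,len(w),[np.round(q,3) for q in cv2.minAreaRect(w[:,:2].astype(np.float32))],np.percentile(w,[2,98],0).round(1).tolist())
rep('plate',(x>625)&(x<705)&(abs(z-128)<4)&(y<0)&(y>-160))
rep('carton',(x>550)&(x<720)&(y<-150)&(y>-250)&(abs(z-103)<5))
rep('jars',(x>550)&(x<720)&(y>50)&(y<150)&(z>92)&(z<112))
i=cv2.imread(f'pics/{sys.argv[1]}.png'); cv2.imwrite(f'pics/{sys.argv[1]}v.png',cv2.resize(i,(800,600)))
E
python3 m.py w1
```

```text
[601.7 -80.2  83.7] [-0.1  1.1  0.5]
plate 5044 [array([665.011, -94.984]), array([80.189,  8.361]), np.float64(1.606)] [[627.1, -98.9, 125.2], [703.8, -90.5, 129.7]]
carton 14879 [array([ 636.395, -187.043]), array([136.924,  35.832]), np.float64(1.865)] [[571.5, -199.7, 98.8], [701.5, -168.6, 105.3]]
```

The plate is now at about −48.5 mm in the tray frame, with the finger in contact at a 12.6 mm offset. Notch −90 is about 41 mm further on, so I'll stop a few mm short of it.

Request:
{"name": "play_rows", "arguments": {
  "rows": [
    [0, 0, 0, 4, 0, 0, 0],
    [0, 0, 0, 4, 0, 0, 0],
    [0, 0, 0, 4, 0, 0, 0],
    [0, 0, 0, 4, 0, 0, 0],
    [0, 0, 0, 4, 0, 0, 0],
    [0, 0, 0, 4, 0, 0, 0],
    [0, 0, 0, 4, 0, 0, 0],
    [0, 0, 0, 0, 0, 0, 0]
  ]
}}

```text
clock: 7.0
tool_pos: [602.5, -108.2, 83.7]
eef_rot: [-1.571, -0.001, -1.544]
force: [0.4, 0.5, -0.6]
finger_gap: 0.5
```

Request:
{"name": "play_rows", "arguments": {
  "rows": [
    [0, 0, 0, 2, 0, 0, 0],
    [0, 0, 0, 2, 0, 0, 0],
    [0, 0, 0, 2, 0, 0, 0],
    [0, 0, 0, 1, 0, 0, 0],
    [0, 0, 0, 0, 0, 0, 0]
  ]
}}

```text
clock: 7.62
tool_pos: [602.6, -114.9, 83.7]
eef_rot: [-1.571, -0.0, -1.544]
force: [0.0, -0.7, -0.1]
finger_gap: 0.4
```

```bash
python3 m.py w2
```

```text
[ 602.6 -114.9   83.7] [ 0.  -0.7 -0.1]
plate 5016 [array([ 665.006, -129.757]), array([80.1  ,  8.444]), np.float64(1.594)] [[627.2, -133.7, 125.2], [703.8, -125.2, 129.8]]
carton 29820 [array([ 636.663, -197.716]), array([137.393,  56.555]), np.float64(1.699)] [[573.0, -223.2, 100.3], [702.8, -169.4, 105.4]]
```

Request:
{"name": "play_rows", "arguments": {
  "rows": [
    [0, 0, 0, 1, 0, 0, 0],
    [0, 0, 0, 1, 0, 0, 0],
    [0, 0, 0, 0.5, 0, 0, 0],
    [0, 0, 0, 0, 0, 0, 0],
    [0, 0, 0, 0, 0, 0, 0]
  ]
}}

```text
clock: 8.3
tool_pos: [602.7, -116.9, 83.7]
eef_rot: [-1.571, 0.0, -1.544]
force: [-0.2, -0.3, -0.6]
finger_gap: 0.4
```

```bash
python3 m.py w3
```

```text
[ 602.7 -116.9   83.7] [-0.2 -0.3 -0.6]
plate 5079 [array([ 665.005, -136.319]), array([80.167,  8.533]), np.float64(1.709)] [[627.0, -140.2, 124.9], [703.8, -131.7, 129.9]]
carton 29942 [array([ 636.575, -198.007]), array([137.914,  56.815]), np.float64(2.302)] [[573.3, -223.2, 100.4], [702.9, -169.5, 105.4]]
```

It clicked: the plate jumped 6.6 mm while the finger moved 2 mm, and it now sits at about −89.8 mm. I'll back off, rise and check from a distance.

Request:
{"name": "play_rows", "arguments": {
  "rows": [
    [0, 0, 0, -10, 0, 0, 0],
    [0, 0, 0, -20, 0, 0, 0],
    [0, 0, 0, 0, -50, 0, 0],
    [0, 0, 0, 0, -50, 0, 0],
    [0, 0, 0, 0, -50, -20, 0],
    [0, 0, 0, 0, -50, -40, 0],
    [0, 0, 0, 0, -20, -20, 0],
    [0, 0, 0, 0, 0, 0, 0]
  ]
}}

```text
clock: 9.35
tool_pos: [522.7, -88.1, 304.3]
eef_rot: [-1.567, -0.001, -1.544]
force: [1.0, 0.3, 0.8]
finger_gap: 0.6
```

```bash
python3 m.py w4; python3 - <<'E'
from h import *
p,d,X=cloud('w4'); m=(X[...,0]>510)&(X[...,0]<545)&(abs(X[...,1]+139)<9)&(X[...,2]>48)&(X[...,2]<70)
print('cap z',np.percentile(X[m][:,2],[5,50,75,90]).round(1))
E
```

```text
[522.7 -88.1 304.3] [1.  0.3 0.8]
plate 638 [array([ 662.641, -136.438]), array([75.348,  8.345]), np.float64(1.518)] [[626.9, -140.3, 124.8], [699.0, -131.9, 129.9]]
carton 6160 [array([ 636.477, -197.71 ]), array([136.68 ,  55.432]), np.float64(1.726)] [[571.8, -223.8, 101.1], [702.3, -170.2, 105.6]]
jars 4329 [array([629.201, 106.035]), array([125.26 ,  56.383]), np.float64(2.291)] [[571.5, 79.4, 94.3], [687.5, 131.1, 102.5]]
cap z [51.4 55.9 61.6 62.5]
```

View pics/w4v.png

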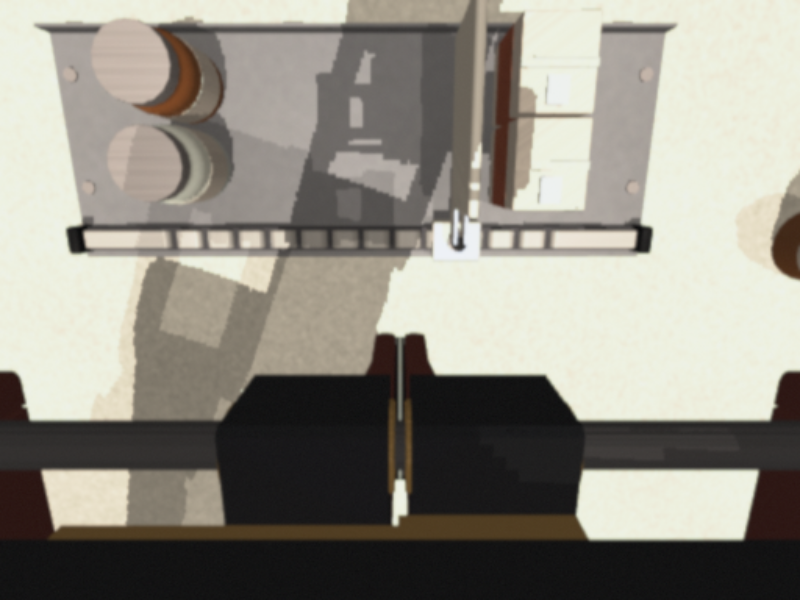

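The view shows the saddle at (457,240), exactly one pitch left of the three free notches at 488, 518 and 548 (−120, −150 and −180). So it sits in notch −90, and the cartons and jars are where they were. I'll hand it in.

```bash
python3 -c "
from cell import order; print(order.job_done())"
```

```text
the job is handed in; nothing more can be done
None
```

I pushed the divider towards the cartons with the outside of the closed fingers until it clicked into notch −90 mm, the last one before them. I then backed the arm clear and handed the job in at about 9.4 s on the robot clock.

- **Notch and lock:** The plate jumped 6.6 mm on about 2 mm of finger travel, and the push force was near zero. The plate came to rest at about −89.8 mm. In the last picture the saddle is exactly one notch pitch from the next free notch.
- **Gap and neighbours:** The gap to the cartons is about 29 mm, against a limit of 38 mm. The cartons and jars measure within about 1 mm of where they started. I did not re-measure the oil bottle and milk carton; the arm kept well away from them.
- **Less certain check:** The plunger cap height was noisy. The median was 55.9 mm, which fits locked at 56 mm, but some pixels read up to 62 mm. I relied on the jump and the notch position for the lock.

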